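Hang a parts hanger on the rail and slide it to the mark

ROBOT

A 7-joint arm with a two-finger parallel gripper is mounted at the origin on a cart in front of the work surface, level with it; the furniture and walls round the work are solid. World frame = base frame: x ahead of the robot, y to its left, z up, the work surface at z = 0. Lengths are in m, angles in rad, forces in N, time in s.
With the tool pointing down it reaches from about 0.375 to 0.925 m from the base axis. Payload 3.1 kg.
Tool frame: the origin (TCP) lies between the finger pads; the fingertips stand bot.tcp_to_tips ahead of it and the grasp point (between the pads) lies 3 mm ahead of it (bot.tcp_to_tips is the distance from the TCP to the fingertips, in m); z points along the fingers, y is the line along which they close (so a half turn about z gives the same grasp; the last joint's range is limited). The gripper opens to 85 mm and grips with 20 to 120 N. Pads are 22 mm wide; open, the fingers measure 114 mm over their backs; the gripper's body (76 mm by 85 mm) begins 54 mm behind the grasp point. The pads swing forward as they close: fully open they stand 13 mm farther back than shut.
Start: joints at [1.004, 0.383, 0.044, 1.598, -0.018, 1.161, -0.05], TCP at [0.294, -0.58, 0.253] pointing down, gripper open.
Joint ranges: [-2.61, 2.61], [-0.41, 2.15], [-1.48, 1.57], [0, 2.5], [-1.57, 4.71], [0.05, 1.97], [-2.85, 2.85]. Speed limits (rad/s): [2.79, 2.79, 3.14, 3.14, 3.14, 3.14, 3.14].

INTERFACE

Orientations are given as a 3x3 rotation matrix whose columns are the frame's x, y, z axes.
In Python, from station import bot, read_camera, camera_model, workorder gives the robot as it stands.
- The arm moves only by the tool servo_tool, never from a script. Its argument "plan" is a list of rows, each an object of numbers: "x", "y", "z": the shift along the tool's x, y, z normalised to -1 to 1, where 1 is 600 mm; "rx", "ry", "rz": the turn, a rotation vector about the tool's x, y, z normalised to -1 to 1, where 1 is pi rad; "fingers": the opening, from 0 (shut) to 1 (fully open). In form: [{"x": .., "y": .., "z": .., "rx": .., "ry": .., "rz": .., "fingers": ..}, ...]. A call has 1 to 10 rows; each row is the pose to reach, as a shift and turn from the pose commanded when the call began, along the tool's axes at that moment, turning the shorter way round; what a row does not reach only later rows make up. A row lasts 1/10 s, in which the tool goes at most 50 mm and 8.59 degrees, less where a joint would pass 70% of its speed; a pose out of reach is approached as far as the arm can. A call with a number of a shift or a turn outside -1 to 1 is refused whole. A call with a gripper value outside its range is refused whole. The fingers move at their own pace and stop on an object; the grip force is fixed at half the most. Time passes only in rows, so rows that repeat a pose let the fingers close. It gives the time, the measured TCP pose, the force, the opening and the grip force at its end, in the units of the state.
- bot.observe(): the state, without advancing time (a new reading comes with each control period).
- read_camera(name): name is "scene" or "top" or "wrist"; returns (picture, depth): 420x560x3 uint8, blue, green, red; 420x560 float32, m along the optical axis (not along the pixel's ray), 0 where there is no reading.
- camera_model(name): a dict with "fx", "fy", "cx", "cy" (pixels), "cam_to_world" (4x4, takes a point from camera to world coordinates); the wrist camera has in their place "mount" (4x4, takes a point from camera to tool coordinates, whose origin is the TCP and whose axes are the flange's). Camera axes: x right, y up, looking along -z (the intrinsics and any distortion apply to the point x, -y, -z); pixel columns grow to the right and rows downward; lengths in m; the calibration is good to about 2 mm. A picture is of the moment at which its call begins: read the wrist's pose just before it. camera_model takes no time and is no camera call.
- workorder.job_done(): hands the job in; it is judged then, once.
The state is a dict: "time": time; "q": joint angles; "qd": joint speeds; "tau": joint torques, N m; "ee_pos": TCP position; "eef_rot": TCP orientation; "wrist_force": force on the tool from outside, world axes, zero at the start; "torque": the same for the moment, N m; "opening": opening from 0.0 (shut) to 1.0 (fully open); "gripper_force": force on a finger pad.
Only numpy, scipy, OpenCV 4.12 (cv2) and the standard library are available. Lean on these libraries where they do the work, as an engineer would, in place of code of your own. Each camera call takes 0.05 s, during which the arm holds its last target. There are 200 camera calls.

TASK

Push the blue hanger along the rail until it stands against the end stop at the guarded end, then hook the yellow hanger onto the open part of the rail and let go of it there. Then slide the yellow hanger along behind the guard strip until its stripe is in line with the red arrow, leaving both hangers hanging still and the blue one at the stop. Do not disturb the other things on the worktop.

Things in the scene. Friction and masses are not known exactly. Their poses are not given: they have to be found in the camera images.
- stand: Fixed rail stand. Origin: centre of its underside; y along the rail, x to the rear, z up. Base plate 90 (x) x 390 (y) x 10 mm. Round steel rail 12 mm across, axis at x=0, z=170 mm. Grey end posts, 34 (x) x 20 (y) mm, top at z=175, inner faces at y=-165 and y=+165 mm. An aluminium guard strip stands before the rail from y=-75 to +165 mm (x -42 to -32, z 100 to 140).
- rail_open (a point): Middle of the open part of the rail, on its axis (stand x=0, y=-118, z=170 mm). Open, without guard: y=-165 to -75 mm on the stand. Hangers can be hooked on only here: the guard strip bars the way elsewhere. Axes as the stand's.
- rail_stop (a point): End stop: inner face of the end post at the guarded end, on the rail axis (stand x=0, y=+165, z=170 mm). A hanger standing against it has its middle 30 mm before it. Axes as the stand's.
- mark: Small red arrow marker, 14 mm wide, fixed on the top edge of the guard strip, its tip 7 mm above the edge; where along the guard differs from job to job. Origin on the edge under the tip; axes as the stand's. The middle of the yellow hanger belongs at the mark's y.
- yellow_hanger: Yellow hanger, about 160 g, standing on the worktop. Origin: centre of its underside; z up, y its length (goes along the rail), +x the side where the hook opens (rear when hung). Parts box 40 (x) x 56 (y) x 40 tall; neck plate 60 long at x=-18; saddle above; lip at x=+18 down to z=71, so a mouth z=40 to 71 where the rail enters from +x. Black stripe on the neck at y=0.
- yellow_hanger_seat (a point): Seat of the yellow hanger, 85 mm above its underside on its z axis: here the rail axis lies when it is hung. The saddle is an inverted V, 60 mm long (y), 40 mm wide (x), its top 14 mm above the seat.
- yellow_hanger_tab (a point): Middle of the yellow hanger's grip tab, 115 mm above its underside: an upright plate 8 mm thick (x), 30 mm long (y), free from z=101 to 130 mm. Grip it across its thickness from above, or push its end.
- blue_hanger: Blue hanger of the same shape, size and weight as the yellow one (white stripe), hung on the rail in its open part at the start, where it is in the way. Origin and axes as the yellow one's; its tab, too, is 115 mm above its underside.
- blue_hanger_seat (a point): Seat of the blue hanger, 85 mm above its underside; lies on the rail axis while it hangs.
- carton_a: Bystander, loose: light blue folding carton, 50x32x82 mm, upright on the worktop; origin at the centre of its underside. Leave it alone.
- carton_b: Bystander, loose: pale blue and purple folding carton, 56x34x70 mm, upright on the worktop; origin at the centre of its underside. Leave it alone.
- vial_a: Bystander, loose: vial with a white cap, 36 mm across, 56 mm tall, standing in front of the guarded part of the stand; origin at the centre of its underside. Leave it alone.
- vial_b: Bystander, loose: vial with a blue cap, 36 mm across, 65 mm tall, standing in front of the open part of the stand; origin at the centre of its underside. Leave it alone.
- vial_c: Bystander, loose: vial with a blue cap, 31 mm across, 62 mm tall, standing behind the stand; origin at the centre of its underside. Leave it alone.
Not all that is in view belongs to the job. Of the things that look like the blue_hanger, the smaller one is meant. Of the things that look like the yellow_hanger, take the one that is farthest from the robot's base at the start.

How it is judged:
By the outcome, as a careful person would: the job done as asked, in the order asked, and still so for the second after the job is handed in, with the robot touching nothing.
It also fails if it takes over 64 s, if anything falls off the work surface, if the arm or the gripper's body presses on something with over 40 N, if the wrist force passes 120 N, or if a joint passes its speed limit or range.

## Working session

There is one attempt and no reset: what is moved stays moved. The work goes in short steps, Python scripts to look and compute and a tool call to move; the robot and the scene stay as the last step left them, time stands still between calls to the robot, and variables do not carry over. Pictures are saved under pics/ and viewed, at most 10 in all, crops included, and the job is handed in when it is done.

Besides the shell and the picture viewer there is one more tool, called by a JSON object that holds its "op" and its "data", one argument or row to a line. servo_tool: Moves the arm, as the interface text tells. Scaled input: -1 to 1 covers 600 mm each way for a shift and pi rad each way for a turn. Its arguments: {"type":"object","properties":{"plan":{"type":"array"}},"required":["plan"]}

```bash
mkdir -p pics
cat > h.py <<'E'
import numpy as np, cv2
from station import bot, read_camera, camera_model, workorder
def grab(n):
    s=bot.observe(); im,d=read_camera(n); m=camera_model(n)
    if 'cam_to_world' in m: T=np.array(m['cam_to_world'])
    else:
        E=np.eye(4);E[:3,:3]=s['eef_rot'];E[:3,3]=s['ee_pos'];T=E@np.array(m['mount'])
    np.savez('%s.npz'%n,im=im,d=d,T=T,K=[m['fx'],m['fy'],m['cx'],m['cy']])
    return im
def load(n): return np.load('%s.npz'%n)
def pts(n):
    z=load(n);d=z['d'];fx,fy,cx,cy=z['K'];v,u=np.mgrid[:d.shape[0],:d.shape[1]]
    P=np.stack([(u-cx)/fx*d,-(v-cy)/fy*d,-d],-1)
    W=P@z['T'][:3,:3].T+z['T'][:3,3]; W[d==0]=np.nan
    return W
E
python3 - <<'E'
from h import *
a=grab('scene');b=grab('top')
cv2.imwrite('pics/s1.png',cv2.resize(a,(800,600)));cv2.imwrite('pics/t1.png',cv2.resize(b,(800,600)))
s=bot.observe();print({k:np.round(v,3).tolist() for k,v in s.items()},bot.tcp_to_tips)
for n in('scene','top','wrist'):print({k:np.round(v,3).tolist() if not isinstance(v,str) else v for k,v in camera_model(n).items()})
E
```

```text
{'time': 0.1, 'q': [1.004, 0.384, 0.044, 1.599, -0.018, 1.161, -0.05], 'qd': [-0.001, -0.001, -0.0, -0.003, -0.0, 0.0, 0.0], 'tau': [0.003, -43.473, 1.029, -25.045, 0.011, 0.005, 0.0], 'ee_pos': [0.293, -0.579, 0.252], 'eef_rot': [[0.892, 0.452, -0.001], [0.452, -0.892, 0.002], [-0.0, -0.002, -1.0]], 'wrist_force': [-0.049, -0.69, 0.052], 'torque': [-0.03, -0.053, 0.006], 'gripper_force': 0.0, 'opening': 0.996} 0.022
{'fx': 479.501, 'fy': 479.501, 'cx': 287.804, 'cy': 207.07, 'cam_to_world': [[-0.871, 0.361, -0.332, 0.181], [-0.491, -0.664, 0.564, 0.628], [-0.017, 0.655, 0.756, 1.004], [0.0, 0.0, 0.0, 1.0]]}
{'fx': 504.713, 'fy': 504.713, 'cx': 283.606, 'cy': 214.856, 'cam_to_world': [[-0.011, 0.997, -0.074, 0.448], [-1.0, -0.011, -0.008, -0.033], [-0.009, 0.074, 0.997, 1.319], [0.0, 0.0, 0.0, 1.0]]}
{'fx': 326.784, 'fy': 326.784, 'cx': 275.169, 'cy': 206.431, 'mount': [[-0.0, 0.962, 0.274, 0.069], [1.0, 0.0, 0.001, -0.001], [0.001, 0.274, -0.962, -0.121], [0.0, 0.0, 0.0, 1.0]]}
```

View pics/s1.png

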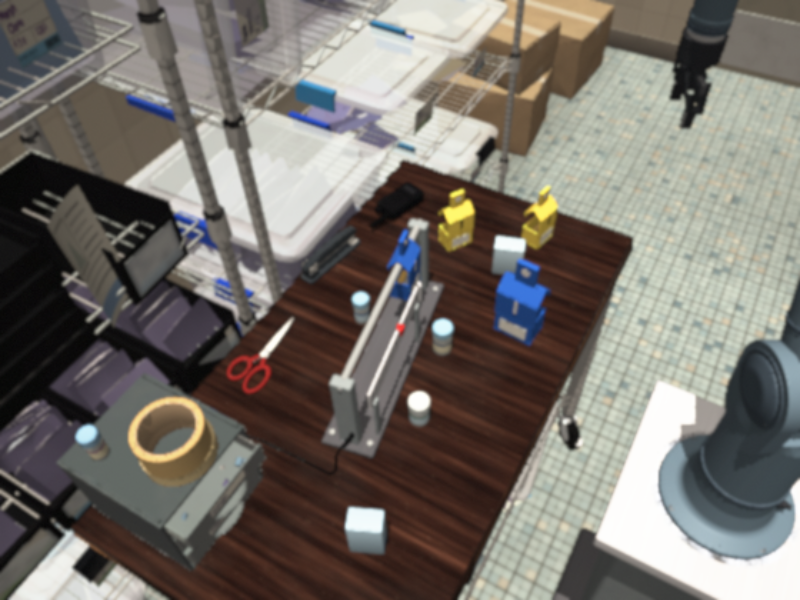

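View pics/t1.png

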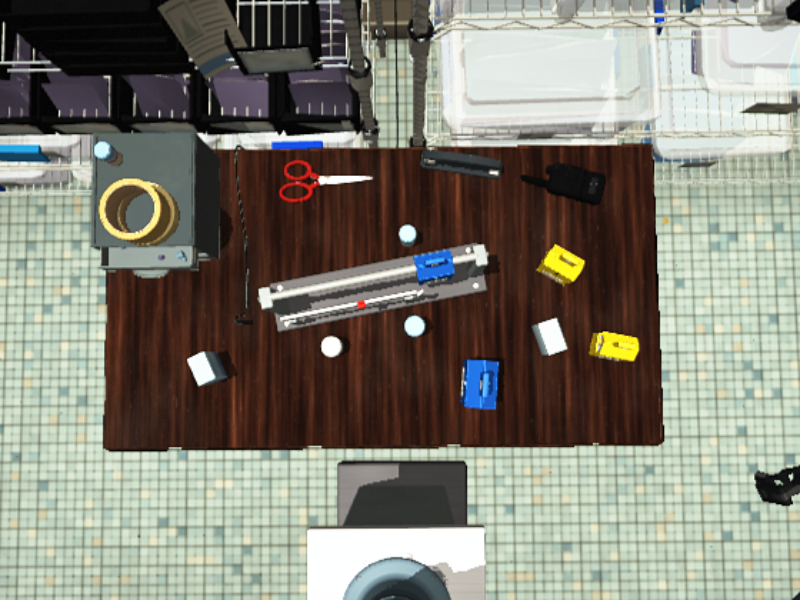

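The scene view (800×600) shows the stand with the red arrow at (401,328) and the small blue hanger hung at (405,265). In the top view:
- **Blue:** there are two, at (434,266) on the rail and at (480,384) on the worktop. The one on the rail is smaller and is the one meant.
- **Yellow:** there are two, at (562,265) and (614,347). The base is near (395,590), so (562,265) is the farther one.

Next I'll measure them and check with a crop.

```bash
cat >> h.py <<'E'
def mask(n,col):
    h=cv2.cvtColor(load(n)['im'],cv2.COLOR_BGR2HSV)
    r={'yellow':((22,120,90),(35,255,255)),'blue':((105,150,60),(125,255,255)),'red':((0,180,120),(6,255,255))}[col]
    return cv2.inRange(h,*r)
E
python3 - <<'E'
from h import *
np.set_printoptions(precision=4,suppress=True)
for n in('scene','top'):
    W=pts(n)
    for c in('yellow','blue','red'):
        k,l,st,ce=cv2.connectedComponentsWithStats(mask(n,c))
        for i in range(1,k):
            if st[i,4]<12: continue
            w=W[l==i];w=w[~np.isnan(w[:,0])]
            if len(w)<5 or not(0.2<np.median(w[:,0])<1): continue
            print(n,c,ce[i].round(),st[i,4],'med',np.median(w,0),'lo',np.percentile(w,3,0),'hi',np.percentile(w,97,0),'dist',np.hypot(*np.median(w,0)[:2]).round(3))
    # stand: points in the height bands
    g=W.reshape(-1,3);g=g[(g[:,0]>.45)&(g[:,0]<.75)&(g[:,1]>-.3)&(g[:,1]<.35)]
    for lo,hi in((.168,.19),(.13,.145),(.0065,.0135)):
        w=g[(g[:,2]>lo)&(g[:,2]<hi)]
        if len(w)>20:
            (c,s,a)=cv2.minAreaRect(w[:,:2].astype(np.float32));print(n,lo,len(w),np.array(c),np.array(s),a)
a=load('top')['im'];b=load('scene')['im']
cv2.imwrite('pics/c1.png',np.hstack([cv2.resize(a[150:270,280:460],(400,267),interpolation=2),cv2.resize(b[120:270,260:410],(400,267))]))
z=load('top')['d'];print(np.percentile(pts('top')[300,150:400,2],[10,50,90]))
E
```

```text
scene yellow [319. 153.] 710 med [ 0.6126 -0.2892  0.0645] lo [ 0.5881 -0.432  -0.0024] hi [ 0.6834 -0.2624  0.1272] dist 0.677
scene yellow [377. 153.] 549 med [ 0.4672 -0.3736  0.0649] lo [ 0.449  -0.4127  0.0007] hi [ 0.497  -0.353   0.1266] dist 0.598
scene blue [283. 184.] 427 med [ 0.5974 -0.0561  0.1703] lo [ 0.581  -0.0964  0.0955] hi [ 0.6187 -0.0389  0.2151] dist 0.6
scene blue [365. 209.] 1160 med [ 0.4042 -0.1299  0.1066] lo [ 0.3737 -0.1679  0.0132] hi [ 0.4483 -0.1178  0.1702] dist 0.425
scene red [174. 260.] 304 med [0.7814 0.1734 0.0061] lo [ 0.7483  0.1446 -0.0022] hi [0.8223 0.2057 0.0105] dist 0.8
scene 0.168 968 [0.5918 0.1026] [0.5076 0.1337] 84.4306640625
scene 0.13 537 [0.5745 0.0275] [0.6479 0.1258] 86.83009338378906
scene 0.0065 2743 [0.6022 0.0264] [0.6478 0.2868] 88.45275115966797
top yellow [ 92. 126.] 26 med [0.7299 0.3944 0.2308] lo [0.7248 0.3777 0.2285] hi [0.7325 0.419  0.2346] dist 0.83
top yellow [ 71. 143.] 24 med [0.6936 0.441  0.2314] lo [0.6784 0.4372 0.2279] hi [0.7024 0.4441 0.2338] dist 0.822
top yellow [393. 185.] 533 med [ 0.6105 -0.2915  0
[... 560 characters left out ...]
] dist 0.601
top blue [336. 268.] 725 med [ 0.4095 -0.1426  0.1165] lo [ 0.3707 -0.1759  0.0039] hi [ 0.4456 -0.1207  0.1704] dist 0.434
top red [210. 119.] 134 med [0.7993 0.1699 0.0074] lo [ 0.7866  0.1411 -0.0011] hi [0.8203 0.1997 0.0132] dist 0.817
top red [208. 134.] 151 med [0.7655 0.1728 0.0068] lo [0.7454 0.1414 0.0002] hi [0.7796 0.2073 0.0127] dist 0.785
top red [252. 213.] 23 med [0.5409 0.0506 0.1438] lo [0.5368 0.0437 0.0918] hi [0.5457 0.0562 0.1503] dist 0.543
top 0.168 1269 [0.596  0.1065] [0.5145 0.1496] 81.30227661132812
top 0.13 443 [0.5891 0.0297] [0.6359 0.1981] 78.51385498046875
top 0.0065 2815 [0.6    0.0241] [0.6482 0.2998] 89.99053192138672
[-0.0027  0.001   0.0043]
```

View pics/c1.png

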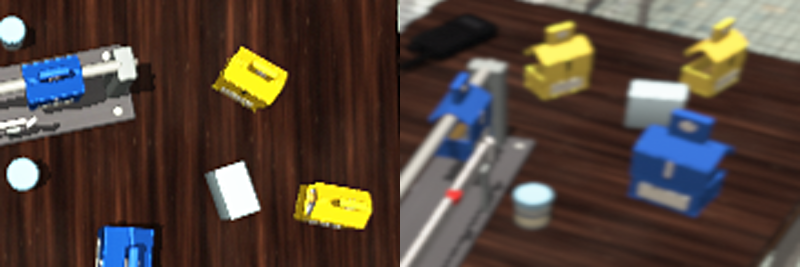

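The crop confirms both choices. The top-view component at pixel (393,185) is the farther yellow hanger, at 0.68 m against 0.60 m. The smaller blue hanger is the one on the rail. Next I'll fit the poses.

```bash
cat > fit.py <<'E'
from h import *
from scipy.optimize import minimize
np.set_printoptions(precision=4,suppress=True)
def rail(W,B):
    p=np.stack([W[...,0],W[...,1],W[...,2]],-1)[~B]; p=p[~np.isnan(p[:,0])]
    # start line guess from picture
    o=np.array([.583,.0]);yaw=np.radians(11)
    for r in(.03,.015,.010,.010,.010):
        ey=np.array([-np.sin(yaw),np.cos(yaw)]);ex=np.array([np.cos(yaw),np.sin(yaw)])
        q=p[:,:2]-o;x=q@ex;y=q@ey
        k=(abs(x)<r)&(abs(y)<.14)&(p[:,2]>.168)&(p[:,2]<.184)
        a,b=np.polyfit(y[k],x[k],1); o=o+ex*b; yaw-=np.arctan(a)
    return o,yaw,k.sum(),np.median(p[k,2])
if __name__=='__main__':
  for n in('top','scene'):
    W=pts(n);B=cv2.dilate(mask(n,'blue'),np.ones((5,5)))>0
    o,yaw,c,z=rail(W,B);print(n,'rail',o,np.degrees(yaw),c,z)
    ey=np.array([-np.sin(yaw),np.cos(yaw)]);ex=np.array([np.cos(yaw),np.sin(yaw)])
    def loc(w): return np.c_[(w[:,:2]-o)@ex,(w[:,:2]-o)@ey,w[:,2]]
    L=loc(W.reshape(-1,3))
    k=(abs(L[:,0])<.015)&(abs(L[:,1])<.25)&(L[:,2]>.16)&(L[:,2]<.184);print(' top extents y',np.percentile(L[k,1],[0.2,1,99,99.8]))
    k=(abs(L[:,0])<.04)&(abs(L[:,1])<.26)&(L[:,2]>.006)&(L[:,2]<.015);print(' base extents y',np.percentile(L[k,1],[0.5,2,98,99.5]))
    k=(abs(L[:,0]+.037)<.012)&(abs(L[:,1])<.25)&(L[:,2]>.13)&(L[:,2]<.145);print(' guard y',np.percentile(L[k,1],[0.5,2,98,99.5]),'x',np.median(L[k,0]))
    h=cv2.cvtColor(load(n)['im'],cv2.COLOR_BGR2HSV);R=(cv2.inRange(h,(0,120,90),(8,255,255))>0).ravel()
    k=R&(abs(L[:,0]+.037)<.03)&(abs(L[:,1])<.17);print(' mark',k.sum(),np.median(L[k],0),L[k].min(0),L[k].max(0))
    bm=(mask(n,'blue')>0).ravel();k=bm&(abs(L[:,0])<.03)&(abs(L[:,1])<.2)&(L[:,2]>.195);print(' blue tab',k.sum(),L[k].mean(0),L[k].min(0),L[k].max(0))
    V=W.reshape(-1,3)[(mask(n,'yellow')>0).ravel()];V=V[(abs(V[:,0]-.61)<.06)&(abs(V[:,1]+.29)<.06)]
    t=V[V[:,2]>.112];(cc,s,a)=cv2.minAreaRect(t[:,:2].astype(np.float32));u=np.linalg.svd(t[:,:2]-t[:,:2].mean(0))[2][0]
    print(' ytab',len(t),t.mean(0),cc,s,a,'dir',u,np.degrees(np.arctan2(-u[0],u[1])))
    t=V[(V[:,2]>.085)&(V[:,2]<.105)];print(' ysaddle',len(t),cv2.minAreaRect(t[:,:2].astype(np.float32)))
    t=V;d=V[:,:2]-t[:,:2].mean(0)
    for zl in np.arange(0,.13,.02):
        tt=V[(V[:,2]>=zl)&(V[:,2]<zl+.02)]
        yw=np.radians(-27);print('  z',zl.round(2),len(tt),[np.percentile((tt[:,:2]-[.6105,-.2915])@e,[5,50,95]).round(3) for e in((np.cos(yw),np.sin(yw)),(-np.sin(yw),np.cos(yw)))] if len(tt) else '')
E
python3 fit.py
```

```text
top rail [0.5892 0.0012] 10.63713525543615 486 0.17565216841137477
 top extents y [-0.1576 -0.1556  0.2108  0.2123]
 base extents y [-0.1939 -0.158   0.2104  0.2198]
 guard y [-0.0455 -0.0422  0.1862  0.1904] x -0.03460771148202081
 mark 55 [-0.042   0.0614  0.0118] [-0.0655  0.0229 -0.0045] [-0.0181  0.0924  0.1511]
 blue tab 37 [ 0.0001 -0.0716  0.2127] [-0.0037 -0.0861  0.1997] [ 0.0047 -0.0569  0.2208]
 ytab 61 [ 0.6152 -0.2962  0.1274] (0.6162933111190796, -0.29698625206947327) (0.029976671561598778, 0.009165073744952679) 58.353240966796875 dir [-0.5134 -0.8581] 149.10716934337813
 ysaddle 225 ((0.6154466271400452, -0.2967899441719055), (0.059805385768413544, 0.035034481436014175), 58.931419372558594)
  z 0.0 26 [array([-0.014, -0.01 ,  0.022]), array([-0.047,  0.002,  0.026])]
  z 0.02 30 [array([-0.014, -0.01 ,  0.023]), array([-0.027,  0.018,  0.026])]
  z 0.04 44 [array([-0.014, -0.012,  0.012]), array([-0.025,  0.006,  0.026])]
  z 0.06 63 [array([-0.014, -0.011,  0.026]), array([-0.028, -0.001,  0.026])]
  z 0.08 288 [array([-0.011,  0.001,  0.025]), array([-0.03 , -0.001,
[... 722 characters left out ...]
043 0.8635] -30.285708607445144
 ysaddle 146 ((0.6129890084266663, -0.29154732823371887), (0.06262879073619843, 0.022841431200504303), 58.71317672729492)
  z 0.0 63 [array([-0.012, -0.004,  0.06 ]), array([-0.026,  0.025,  0.029])]
  z 0.02 91 [array([-0.013,  0.002,  0.028]), array([-0.023,  0.024,  0.029])]
  z 0.04 96 [array([-0.014, -0.01 ,  0.02 ]), array([-0.025,  0.004,  0.029])]
  z 0.06 105 [array([-0.014, -0.011,  0.02 ]), array([-0.026,  0.004,  0.029])]
  z 0.08 189 [array([-0.012, -0.   ,  0.011]), array([-0.027,  0.001,  0.027])]
  z 0.1 45 [array([0.002, 0.005, 0.01 ]), array([-0.015,  0.004,  0.013])]
  z 0.12 37 [array([0.004, 0.006, 0.011]), array([-0.014,  0.001,  0.014])]
```

Stand fit: yaw 10.63°, origin near (0.5846, 0.0285). The posts span 370 mm, as they must. Blue's middle is at stand y ≈ -99 mm and the mark is at ≈ +30 mm. The yellow tab is at (0.616, -0.295) with yaw ≈ -30.5° and the mouth to the rear. Now a move helper, then on to pushing blue.

```bash
cat > go.py <<'E'
import sys
from h import *
from scipy.spatial.transform import Rotation as Ro
YAW=np.radians(10.63);O=np.array([.5846,.0285])
ex=np.array([np.cos(YAW),np.sin(YAW)]);ey=np.array([-np.sin(YAW),np.cos(YAW)])
def s2w(x,y): return O+ex*x+ey*y
def w2s(p): d=np.array(p[:2])-O; return np.array([d@ex,d@ey])
def tgt(xy,z,yaw):  # yaw: world heading of tool y; tool z down
    y=np.array([np.cos(yaw),np.sin(yaw),0]);zz=np.array([0,0,-1.]);R=np.c_[np.cross(y,zz),y,zz]
    s=bot.observe();R0=np.array(s['eef_rot']);d=R0.T@(np.array([*xy,z])-s['ee_pos'])/.6
    r=Ro.from_matrix(R0.T@R).as_rotvec()/np.pi
    return dict(zip('x y z rx ry rz'.split(),[*d.round(4).tolist(),*r.round(4).tolist()]))
def stat():
    s=bot.observe();R=np.array(s['eef_rot']);print('t',round(s['time'],2),'st',w2s(s['ee_pos']).round(4),'z',round(s['ee_pos'][2],4),'yawY',np.degrees(np.arctan2(R[1,1],R[0,1])).round(2),'F',np.round(s['wrist_force'],1),'op',round(s['opening'],3),'gf',s['gripper_force'])
E
python3 -c "
from go import *
stat();print(tgt(s2w(0,-.142),.29,YAW))"
```

```text
t 0.1 st [-0.3984 -0.5435] z 0.252 yawY -63.14 F [-0.  -0.7  0.1] op 0.996 gf 0.0
{'x': 0.8246, 'y': -0.457, 'z': -0.0624, 'rx': -0.0007, 'ry': -0.0005, 'rz': -0.4098}
```

{"op": "servo_tool", "data": {
  "plan": [
    {"x":0.8246,"y":-0.457,"z":-0.0624,"rx":0,"ry":0,"rz":-0.41,"fingers":0},
    {"x":0.8246,"y":-0.457,"z":-0.0624,"rx":0,"ry":0,"rz":-0.41,"fingers":0},
    {"x":0.8246,"y":-0.457,"z":-0.0624,"rx":0,"ry":0,"rz":-0.41,"fingers":0},
    {"x":0.8246,"y":-0.457,"z":-0.0624,"rx":0,"ry":0,"rz":-0.41,"fingers":0},
    {"x":0.8246,"y":-0.457,"z":-0.0624,"rx":0,"ry":0,"rz":-0.41,"fingers":0},
    {"x":0.8246,"y":-0.457,"z":-0.0624,"rx":0,"ry":0,"rz":-0.41,"fingers":0},
    {"x":0.8246,"y":-0.457,"z":-0.0624,"rx":0,"ry":0,"rz":-0.41,"fingers":0},
    {"x":0.8246,"y":-0.457,"z":-0.0624,"rx":0,"ry":0,"rz":-0.41,"fingers":0},
    {"x":0.8246,"y":-0.457,"z":-0.0624,"rx":0,"ry":0,"rz":-0.41,"fingers":0},
    {"x":0.8246,"y":-0.457,"z":-0.0624,"rx":0,"ry":0,"rz":-0.41,"fingers":0}
  ]
}}

```text
time: 1.1
ee_pos: [0.574, -0.1653, 0.286]
eef_rot: [[-0.186, 0.983, -0.001], [0.983, 0.186, 0.0], [0.0, -0.001, -1.0]]
wrist_force: [-0.2, -0.1, -0.5]
opening: 0.004
gripper_force: 0.0
```

```bash
python3 -c "
from go import *
stat();print(tgt(s2w(0,-.142),.29,YAW))"
```

```text
t 1.1 st [-0.0461 -0.1885] z 0.286 yawY 10.72 F [-0.2 -0.1 -0.5] op 0.004 gf 0.0
{'x': 0.0774, 'y': 0.077, 'z': -0.0067, 'rx': -0.0002, 'ry': -0.0001, 'rz': 0.0005}
```

{"op": "servo_tool", "data": {
  "plan": [
    {"x":0.077,"y":0.077,"z":-0.0067,"rx":0,"ry":0,"rz":0,"fingers":0},
    {"x":0.077,"y":0.077,"z":-0.0067,"rx":0,"ry":0,"rz":0,"fingers":0},
    {"x":0.077,"y":0.077,"z":-0.0067,"rx":0,"ry":0,"rz":0,"fingers":0},
    {"x":0.077,"y":0.077,"z":-0.0067,"rx":0,"ry":0,"rz":0,"fingers":0}
  ]
}}

```text
time: 1.5
ee_pos: [0.6097, -0.1144, 0.2895]
eef_rot: [[-0.184, 0.983, -0.002], [0.983, 0.184, -0.001], [-0.001, -0.002, -1.0]]
wrist_force: [-0.6, -1.5, 0.1]
opening: -0.001
gripper_force: 0.0
```

```bash
python3 -c "
from go import *
stat();im=grab('wrist');stat();cv2.imwrite('pics/w1.png',im)
W=pts('wrist').reshape(-1,3)
L=np.c_[(W[:,:2]-O)@ex,(W[:,:2]-O)@ey,W[:,2]]
def rep(n,k): print(n,k.sum(),np.median(L[k],0).round(4),np.percentile(L[k],2,0).round(4),np.percentile(L[k],98,0).round(4))
b=(mask('wrist','blue')>0).ravel();h=cv2.cvtColor(im,cv2.COLOR_BGR2HSV);r=(cv2.inRange(h,(0,120,90),(8,255,255))>0).ravel()
rep('blue',b&(abs(L[:,0])<.04));rep('tab',b&(abs(L[:,0])<.02)&(L[:,2]>.2));rep('red',r&(abs(L[:,0]+.037)<.03)&(L[:,2]>.12))
k=~b&(abs(L[:,0])<.012)&(L[:,1]>-.03)&(L[:,1]<.15)&(L[:,2]>.165)&(L[:,2]<.185);rep('rail',k);print(np.polyfit(L[k,1],L[k,0],1))
"
```

```text
t 1.5 st [-0.0017 -0.1451] z 0.2895 yawY 10.62 F [-0.6 -1.5  0.1] op -0.001 gf 0.0
t 1.55 st [-0.0023 -0.1465] z 0.2895 yawY 10.47 F [ 0.3 -1.1 -0.1] op -0.002 gf 0.0
blue 4129 [-0.0011 -0.0958  0.175 ] [-0.0196 -0.1274  0.1646] [ 0.0176 -0.0709  0.216 ]
tab 550 [-0.001  -0.0982  0.2152] [-0.0047 -0.1135  0.2125] [ 0.0032 -0.0845  0.2167]
  return _methods._mean(a, axis=axis, dtype=dtype,
  ret = um.true_divide(
Traceback (most recent call last):
IndexError: index -1 is out of bounds for axis 0 with size 0
```

View pics/w1.png

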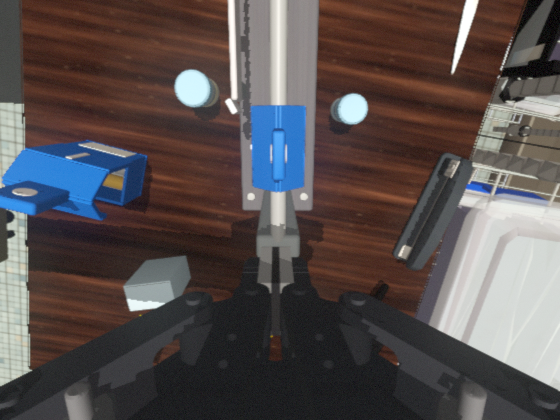

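The wrist view shows blue on the rail at (278,147) with its tab at stand y ≈ -99 mm, which matches. The fingers are just beyond the end post at (278,240). Lowering, then pushing.

{"op": "servo_tool", "data": {
  "plan": [
    {"x":0.003,"y":0.003,"z":0.07,"rx":0,"ry":0,"rz":0,"fingers":0},
    {"x":0.003,"y":0.003,"z":0.124,"rx":0,"ry":0,"rz":0,"fingers":0},
    {"x":0.003,"y":0.003,"z":0.124,"rx":0,"ry":0,"rz":0,"fingers":0},
    {"x":0.01,"y":0.003,"z":0.124,"rx":0,"ry":0,"rz":0,"fingers":0},
    {"x":0.02,"y":0.003,"z":0.124,"rx":0,"ry":0,"rz":0,"fingers":0},
    {"x":0.035,"y":0.003,"z":0.124,"rx":0,"ry":0,"rz":0,"fingers":0},
    {"x":0.05,"y":0.003,"z":0.124,"rx":0,"ry":0,"rz":0,"fingers":0},
    {"x":0.065,"y":0.003,"z":0.124,"rx":0,"ry":0,"rz":0,"fingers":0}
  ]
}}

```text
time: 2.35
ee_pos: [0.6061, -0.0744, 0.2177]
eef_rot: [[-0.185, 0.983, 0.003], [0.983, 0.185, -0.002], [-0.003, 0.003, -1.0]]
wrist_force: [0.5, -2.8, 2.0]
opening: 0.0
gripper_force: 1.4
```

```bash
python3 -c "
from go import *
stat()
grab('top');W=pts('top').reshape(-1,3);L=np.c_[(W[:,:2]-O)@ex,(W[:,:2]-O)@ey,W[:,2]]
k=(mask('top','blue')>0).ravel()&(abs(L[:,0])<.03)&(L[:,2]>.1);print(np.percentile(L[k],[2,50,98],0).round(4));stat()"
```

```text
t 2.35 st [ 0.0022 -0.1051] z 0.2177 yawY 10.66 F [ 0.5 -2.8  2. ] op 0.0 gf 1.4324286114424467
[[-0.0198 -0.0688  0.1211]
 [-0.0049 -0.0589  0.1734]
 [ 0.0178 -0.0499  0.2141]]
t 2.4 st [ 0.0022 -0.1024] z 0.2174 yawY 10.81 F [-0.9 -0.6  1.8] op 0.004 gf 1.1475114338099957
```

{"op": "servo_tool", "data": {
  "plan": [
    {"x":0.015,"y":-0.003,"z":0.002,"rx":0,"ry":0,"rz":0,"fingers":0},
    {"x":0.035,"y":-0.003,"z":0.002,"rx":0,"ry":0,"rz":0,"fingers":0},
    {"x":0.055,"y":-0.003,"z":0.002,"rx":0,"ry":0,"rz":0,"fingers":0},
    {"x":0.075,"y":-0.003,"z":0.002,"rx":0,"ry":0,"rz":0,"fingers":0},
    {"x":0.095,"y":-0.003,"z":0.002,"rx":0,"ry":0,"rz":0,"fingers":0},
    {"x":0.115,"y":-0.003,"z":0.002,"rx":0,"ry":0,"rz":0,"fingers":0},
    {"x":0.135,"y":-0.003,"z":0.002,"rx":0,"ry":0,"rz":0,"fingers":0},
    {"x":0.155,"y":-0.003,"z":0.002,"rx":0,"ry":0,"rz":0,"fingers":0},
    {"x":0.175,"y":-0.003,"z":0.002,"rx":0,"ry":0,"rz":0,"fingers":0},
    {"x":0.195,"y":-0.003,"z":0.002,"rx":0,"ry":0,"rz":0,"fingers":0}
  ]
}}

```text
time: 3.4
ee_pos: [0.5814, 0.0414, 0.2146]
eef_rot: [[-0.185, 0.983, -0.0], [0.983, 0.185, 0.0], [0.0, -0.0, -1.0]]
wrist_force: [-0.2, -1.3, 1.8]
opening: -0.003
gripper_force: 1.2
```

{"op": "servo_tool", "data": {
  "plan": [
    {"x":0.018,"y":0,"z":0,"rx":0,"ry":0,"rz":0,"fingers":0},
    {"x":0.036,"y":0,"z":0,"rx":0,"ry":0,"rz":0,"fingers":0},
    {"x":0.054,"y":0,"z":0,"rx":0,"ry":0,"rz":0,"fingers":0},
    {"x":0.072,"y":0,"z":0,"rx":0,"ry":0,"rz":0,"fingers":0},
    {"x":0.088,"y":0,"z":0,"rx":0,"ry":0,"rz":0,"fingers":0},
    {"x":0.102,"y":0,"z":0,"rx":0,"ry":0,"rz":0,"fingers":0},
    {"x":0.112,"y":0,"z":0,"rx":0,"ry":0,"rz":0,"fingers":0},
    {"x":0.12,"y":0,"z":0,"rx":0,"ry":0,"rz":0,"fingers":0}
  ]
}}

```text
time: 4.2
ee_pos: [0.5681, 0.1117, 0.2146]
eef_rot: [[-0.185, 0.983, -0.0], [0.983, 0.185, 0.0], [0.0, -0.0, -1.0]]
wrist_force: [-0.4, -2.6, -0.4]
opening: 0.002
gripper_force: 1.0
```

```bash
cat > look.py <<'E'
from go import *
def loc(n):
    W=pts(n).reshape(-1,3);return np.c_[(W[:,:2]-O)@ex,(W[:,:2]-O)@ey,W[:,2]]
def hang(n,c):
    grab(n);L=loc(n);k=(mask(n,c)>0).ravel()&(abs(L[:,0])<.03)&(abs(L[:,1])<.25)&(L[:,2]>.1);print(n,c,k.sum(),np.percentile(L[k],[1,50,99],0).round(4).tolist())
    t=k&(L[:,2]>.2)
    if t.sum(): print('  tab',t.sum(),np.percentile(L[t],[1,50,99],0).round(4).tolist())
if __name__=='__main__':
    stat()
    for a in sys.argv[1:]: hang(*a.split(','))
    stat()
E
python3 look.py top,blue scene,blue
```

```text
t 4.2 st [-0.0008  0.0848] z 0.2146 yawY 10.68 F [-0.4 -2.6 -0.4] op 0.002 gf 0.9716861550805334Traceback (most recent call last):
  File "look.py", line 10, in <module>
    for a in sys.argv[1:]: hang(*a.split(','))
                           ~~~~^^^^^^^^^^^^^^^
  File "look.py", line 5, in hang
    grab(n);L=loc(n);k=(mask(n,c)>0).ravel()&(abs(L[:,0])<.03)&(abs(L[:,1])<.25)&(L[:,2]>.1);print(n,c,k.sum(),np.percentile(L[k],[1,50,99],0).round(4).tolist())
                                                                                                               ~~~~~~~~~~~~~^^^^^^^^^^^^^^^^^^
    return _quantile_unchecked(
        a, q, axis, out, overwrite_input, method, keepdims, weights)
    return _ureduce(a,
                    func=_quantile_ureduce_func,
    ...<5 lines>...
                    overwrite_input=overwrite_input,
                    method=method)
    r = func(a, **kwargs)
    result = _quantile(arr,
                       quantiles=q,
    ...<2 lines>...
                       out=out,
                       weights=wgt)
    slices_having_nans = np.isnan(arr[-1, ...])
                                  ~~~^^^^^^^^^
IndexError: index -1 is out of bounds for axis 0 with size 0
```

{"op": "servo_tool", "data": {
  "plan": [
    {"x":0.008,"y":0,"z":0,"rx":0,"ry":0,"rz":0,"fingers":0},
    {"x":0.016,"y":0,"z":0,"rx":0,"ry":0,"rz":0,"fingers":0},
    {"x":0.023,"y":0,"z":0,"rx":0,"ry":0,"rz":0,"fingers":0},
    {"x":0.029,"y":0,"z":0,"rx":0,"ry":0,"rz":0,"fingers":0},
    {"x":0.033,"y":0,"z":0,"rx":0,"ry":0,"rz":0,"fingers":0},
    {"x":0.036,"y":0,"z":0,"rx":0,"ry":0,"rz":0,"fingers":0},
    {"x":0.038,"y":0,"z":0,"rx":0,"ry":0,"rz":0,"fingers":0}
  ]
}}

```text
time: 4.95
ee_pos: [0.564, 0.1336, 0.2146]
eef_rot: [[-0.185, 0.983, -0.0], [0.983, 0.185, 0.0], [0.0, -0.0, -1.0]]
wrist_force: [1.7, -0.9, 0.8]
opening: -0.005
gripper_force: 0.7
```

```bash
python3 look.py scene,blue wrist,blue
```

```text
t 4.95 st [-0.0008  0.1071] z 0.2146 yawY 10.67 F [ 1.7 -0.9  0.8] op -0.005 gf 0.7201285131668556
scene blue 457 [[-0.0177, 0.1064, 0.1306], [-0.0061, 0.1407, 0.1737], [0.0207, 0.1627, 0.2173]]
  tab 66 [[-0.0061, 0.1201, 0.2019], [-0.0022, 0.1385, 0.214], [0.0029, 0.1498, 0.2183]]
wrist blue 5542 [[-0.0195, 0.1055, 0.1624], [-0.0018, 0.1463, 0.1741], [0.0189, 0.1635, 0.2154]]
  tab 554 [[-0.0078, 0.1198, 0.2004], [-0.0022, 0.1424, 0.2141], [0.0008, 0.1491, 0.2162]]
t 5.05 st [-0.0008  0.1074] z 0.2146 yawY 10.68 F [ 0.9 -1.9  0.5] op -0.0 gf 0.31242043733072933
```

{"op": "servo_tool", "data": {
  "plan": [
    {"x":0.002,"y":0,"z":0,"rx":0,"ry":0,"rz":0,"fingers":0},
    {"x":0.004,"y":0,"z":0,"rx":0,"ry":0,"rz":0,"fingers":0},
    {"x":0.005,"y":0,"z":0,"rx":0,"ry":0,"rz":0,"fingers":0}
  ]
}}

```text
time: 5.35
ee_pos: [0.5638, 0.1353, 0.2148]
eef_rot: [[-0.184, 0.983, 0.0], [0.983, 0.184, -0.002], [-0.002, -0.0, -1.0]]
wrist_force: [-0.1, -3.2, 0.5]
opening: 0.003
gripper_force: 1.9
```

{"op": "servo_tool", "data": {
  "plan": [
    {"x":0.001,"y":0,"z":0,"rx":0,"ry":0,"rz":0,"fingers":0},
    {"x":0.002,"y":0,"z":0,"rx":0,"ry":0,"rz":0,"fingers":0}
  ]
}}

```text
time: 5.55
ee_pos: [0.5639, 0.1355, 0.2149]
eef_rot: [[-0.184, 0.983, 0.0], [0.983, 0.184, -0.003], [-0.003, -0.0, -1.0]]
wrist_force: [-0.2, -5.4, 2.4]
opening: -0.001
gripper_force: 3.0
```

```bash
python3 look.py wrist,blue; python3 -c "
import cv2;from h import *
cv2.imwrite('pics/w2.png',load('wrist')['im'])
z=load('wrist');h=cv2.cvtColor(z['im'],cv2.COLOR_BGR2HSV)"
```

```text
t 5.55 st [-0.0006  0.109 ] z 0.2149 yawY 10.58 F [-0.2 -5.4  2.4] op -0.001 gf 2.99359725904651
wrist blue 5571 [[-0.0195, 0.1069, 0.1629], [-0.0011, 0.147, 0.1743], [0.0189, 0.1646, 0.2155]]
  tab 541 [[-0.0076, 0.1212, 0.2011], [-0.0019, 0.1431, 0.2143], [0.001, 0.1507, 0.2162]]
t 5.6 st [-0.0006  0.109 ] z 0.215 yawY 10.57 F [-0.9 -5.2  2.5] op 0.003 gf 2.746058263583109
```

{"op": "servo_tool", "data": {
  "plan": [
    {"x":-0.02,"y":0,"z":0,"rx":0,"ry":0,"rz":0,"fingers":0},
    {"x":-0.05,"y":0,"z":-0.04,"rx":0,"ry":0,"rz":0,"fingers":0},
    {"x":-0.1,"y":0,"z":-0.1,"rx":0,"ry":0,"rz":0,"fingers":0.5},
    {"x":-0.17,"y":0,"z":-0.12,"rx":0,"ry":0,"rz":0,"fingers":0.5},
    {"x":-0.25,"y":0,"z":-0.12,"rx":0,"ry":0,"rz":0,"fingers":0.5},
    {"x":-0.25,"y":0,"z":-0.12,"rx":0,"ry":0,"rz":0,"fingers":0.5},
    {"x":-0.25,"y":0,"z":-0.12,"rx":0,"ry":0,"rz":0,"fingers":0.5}
  ]
}}

```text
time: 6.3
ee_pos: [0.5912, -0.0112, 0.2863]
eef_rot: [[-0.181, 0.983, -0.0], [0.983, 0.181, 0.002], [0.002, 0.0, -1.0]]
wrist_force: [-0.5, 0.1, -0.3]
opening: 0.501
gripper_force: 0.0
```

```bash
python3 -c "
from look import *
stat();hang('wrist','blue');L=loc('wrist');im=load('wrist')['im'];h=cv2.cvtColor(im,cv2.COLOR_BGR2HSV)
r=(cv2.inRange(h,(0,120,80),(8,255,255))>0).ravel()
k=r&(abs(L[:,0]+.037)<.03)&(L[:,2]>.12)
print('mark',k.sum(),np.percentile(L[k],[2,50,98],0).round(4) if k.sum() else '')
print(np.argwhere(r.reshape(im.shape[:2])).mean(0))
hang('top','blue')
# where is the open tool relative to yellow
print(tgt((.6165,-.295),.28,np.radians(-30.5)))"
```

```text
t 6.3 st [-0.0009 -0.0402] z 0.2863 yawY 10.44 F [-0.5  0.1 -0.3] op 0.501 gf 0.0
wrist blue 435 [[-0.0176, 0.1049, 0.1006], [0.0095, 0.1073, 0.1227], [0.0215, 0.1168, 0.1507]]
mark 208 [[-0.0425  0.0224  0.1407]
 [-0.038   0.0291  0.1432]
 [-0.0333  0.0359  0.1477]]
[118.60196061 299.88982602]
top blue 440 [[-0.0192, 0.1055, 0.1095], [-0.0054, 0.1304, 0.1733], [0.0194, 0.1637, 0.2167]]
  tab 25 [[-0.0066, 0.12, 0.2035], [-0.0009, 0.1288, 0.2136], [0.002, 0.1486, 0.2193]]
{'x': -0.4787, 'y': -0.0477, 'z': 0.0094, 'rx': -0.0003, 'ry': -0.0008, 'rz': 0.2294}
```

{"op": "servo_tool", "data": {
  "plan": [
    {"x":-0.479,"y":-0.048,"z":0.009,"rx":0,"ry":0,"rz":0.229,"fingers":0.6},
    {"x":-0.479,"y":-0.048,"z":0.009,"rx":0,"ry":0,"rz":0.229,"fingers":0.6},
    {"x":-0.479,"y":-0.048,"z":0.009,"rx":0,"ry":0,"rz":0.229,"fingers":0.6},
    {"x":-0.479,"y":-0.048,"z":0.009,"rx":0,"ry":0,"rz":0.229,"fingers":0.6},
    {"x":-0.479,"y":-0.048,"z":0.009,"rx":0,"ry":0,"rz":0.229,"fingers":0.6},
    {"x":-0.479,"y":-0.048,"z":0.009,"rx":0,"ry":0,"rz":0.229,"fingers":0.6},
    {"x":-0.479,"y":-0.048,"z":0.009,"rx":0,"ry":0,"rz":0.229,"fingers":0.6},
    {"x":-0.479,"y":-0.048,"z":0.009,"rx":0,"ry":0,"rz":0.229,"fingers":0.6}
  ]
}}

```text
time: 7.2
ee_pos: [0.6164, -0.2964, 0.2804]
eef_rot: [[0.508, 0.861, -0.0], [0.861, -0.508, 0.002], [0.002, -0.001, -1.0]]
wrist_force: [-0.5, 0.5, -0.3]
opening: 0.6
gripper_force: 0.0
```

```bash
python3 -c "
from look import *
stat();im=grab('wrist');cv2.imwrite('pics/w3.png',im);W=pts('wrist').reshape(-1,3)
k=(mask('wrist','yellow')>0).ravel()&(abs(W[:,0]-.61)<.07)&(abs(W[:,1]+.29)<.07)
t=W[k&(W[:,2]>.122)];print(len(t),t.mean(0),cv2.minAreaRect(t[:,:2].astype(np.float32)),np.percentile(t[:,2],98))
print(tgt((.6165,-.295),.127,np.radians(-30.5)))"
```

```text
t 7.2 st [-0.0287 -0.3252] z 0.2804 yawY -30.52 F [-0.5  0.5 -0.3] op 0.6 gf 0.0
360 [ 0.61247954 -0.29523604  0.15168777] ((0.6078265309333801, -0.2899337708950043), (0.03001098707318306, 0.03194469213485718), 50.40633010864258) 0.3283970255064206
{'x': -0.0021, 'y': 0.0002, 'z': 0.2562, 'rx': -0.0004, 'ry': -0.0009, 'rz': 0.0008}
```

View pics/w3.png

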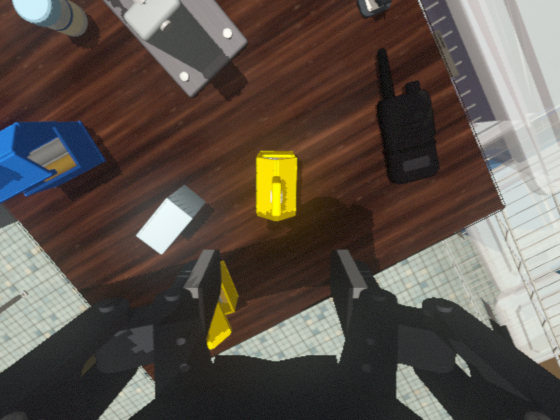

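The wrist view shows the yellow hanger at (277,185), square to the tool, with its tab midway between the fingers in x. The carton at (170,220) and the second yellow at (218,310) are clear of the fingers. Descending.

{"op": "servo_tool", "data": {
  "plan": [
    {"x":0,"y":0,"z":0.07,"rx":0,"ry":0,"rz":0,"fingers":0.6},
    {"x":0,"y":0,"z":0.14,"rx":0,"ry":0,"rz":0,"fingers":0.6},
    {"x":0,"y":0,"z":0.14,"rx":0,"ry":0,"rz":0,"fingers":0.6}
  ]
}}

```text
time: 7.55
ee_pos: [0.6122, -0.2912, 0.1899]
eef_rot: [[0.503, 0.864, -0.013], [0.864, -0.503, 0.008], [0.001, -0.015, -1.0]]
wrist_force: [-0.4, 0.0, -1.3]
opening: 0.597
gripper_force: 0.0
```

```bash
python3 -c "
from look import *
W=pts('wrist').reshape(-1,3)
k=(mask('wrist','yellow')>0).ravel()&(abs(W[:,0]-.61)<.05)&(abs(W[:,1]+.29)<.05)
t=W[k&(W[:,2]>.122)&(W[:,2]<.136)];r=cv2.minAreaRect(t[:,:2].astype(np.float32));print(len(t),t.mean(0),r,np.percentile(t[:,2],98))
stat();print(tgt(r[0],.127,np.radians(-30.5)))"
```

```text
311 [ 0.61564964 -0.29637581  0.13006991] ((0.6156740188598633, -0.2972039580345154), (0.029172349721193314, 0.007850348949432373), 59.40290832519531) 0.1318320866396839
t 7.55 st [-0.0318 -0.3193] z 0.1899 yawY -30.22 F [-0.4  0.  -1.3] op 0.597 gf 0.0
{'x': -0.0058, 'y': 0.0116, 'z': 0.1046, 'rx': -0.0049, 'ry': -0.0002, 'rz': 0.0016}
```

{"op": "servo_tool", "data": {
  "plan": [
    {"x":-0.003,"y":0,"z":0.05,"rx":0,"ry":0,"rz":0,"fingers":0.6},
    {"x":-0.003,"y":0,"z":0.09,"rx":0,"ry":0,"rz":0,"fingers":0.6},
    {"x":-0.003,"y":0,"z":0.115,"rx":0,"ry":0,"rz":0,"fingers":0.6},
    {"x":-0.003,"y":0,"z":0.115,"rx":0,"ry":0,"rz":0,"fingers":0.6},
    {"x":-0.003,"y":0,"z":0.115,"rx":0,"ry":0,"rz":0,"fingers":0.6}
  ]
}}

```text
time: 8.05
ee_pos: [0.6164, -0.2984, 0.1299]
eef_rot: [[0.507, 0.862, 0.002], [0.862, -0.507, -0.0], [0.001, 0.002, -1.0]]
wrist_force: [-0.1, 0.9, 1.3]
opening: 0.601
gripper_force: 0.0
```

```bash
python3 -c "
from look import *
stat();print(tgt((.6157,-.297),.127,np.radians(-30.5)))"
```

```text
t 8.05 st [-0.0291 -0.3271] z 0.1299 yawY -30.48 F [-0.1  0.9  1.3] op 0.601 gf 0.0
{'x': 0.0014, 'y': -0.0021, 'z': 0.0048, 'rx': 0.0006, 'ry': -0.0003, 'rz': 0.0001}
```

{"op": "servo_tool", "data": {
  "plan": [
    {"x":0.001,"y":-0.001,"z":0.003,"rx":0,"ry":0,"rz":0,"fingers":0.6},
    {"x":0.001,"y":-0.001,"z":0.003,"rx":0,"ry":0,"rz":0,"fingers":0.05},
    {"x":0.001,"y":-0.001,"z":0.003,"rx":0,"ry":0,"rz":0,"fingers":0},
    {"x":0.001,"y":-0.001,"z":0.003,"rx":0,"ry":0,"rz":0,"fingers":0},
    {"x":0.001,"y":-0.001,"z":0.003,"rx":0,"ry":0,"rz":0,"fingers":0},
    {"x":0.001,"y":-0.001,"z":0.003,"rx":0,"ry":0,"rz":0,"fingers":0},
    {"x":0.001,"y":-0.001,"z":0.003,"rx":0,"ry":0,"rz":0,"fingers":0}
  ]
}}

```text
time: 8.75
ee_pos: [0.6155, -0.2987, 0.1273]
eef_rot: [[0.509, 0.861, 0.001], [0.861, -0.509, -0.001], [0.0, 0.002, -1.0]]
wrist_force: [-0.1, -0.3, 3.1]
opening: 0.081
gripper_force: 61.6
```

```bash
python3 -c "
from look import *
stat()"
```

```text
t 8.75 st [-0.03   -0.3272] z 0.1273 yawY -30.57 F [-0.1 -0.3  3.1] op 0.081 gf 61.62967801094055
```

{"op": "servo_tool", "data": {
  "plan": [
    {"x":0,"y":0,"z":-0.03,"rx":0,"ry":0,"rz":0,"fingers":0},
    {"x":0,"y":0,"z":-0.1,"rx":0,"ry":0,"rz":0,"fingers":0},
    {"x":0,"y":0,"z":-0.18,"rx":0,"ry":0,"rz":0,"fingers":0},
    {"x":0,"y":0,"z":-0.26,"rx":0,"ry":0,"rz":0,"fingers":0},
    {"x":0,"y":0,"z":-0.32,"rx":0,"ry":0,"rz":0,"fingers":0},
    {"x":0,"y":0,"z":-0.32,"rx":0,"ry":0,"rz":0,"fingers":0}
  ]
}}

```text
time: 9.35
ee_pos: [0.618, -0.2993, 0.3277]
eef_rot: [[0.509, 0.861, 0.013], [0.861, -0.508, -0.006], [0.002, 0.014, -1.0]]
wrist_force: [1.2, 0.1, -0.7]
opening: 0.081
gripper_force: 61.1
```

```bash
python3 -c "
from look import *
stat();print(tgt(s2w(-.08,-.1195),.32,YAW))"
```

```text
t 9.35 st [-0.0276 -0.3283] z 0.3277 yawY -30.57 F [ 1.2  0.1 -0.7] op 0.081 gf 61.098997592926025
{'x': 0.2044, 'y': -0.2951, 'z': 0.0091, 'rx': 0.0045, 'ry': 0.001, 'rz': -0.2289}
```

{"op": "servo_tool", "data": {
  "plan": [
    {"x":0.06,"y":-0.09,"z":0,"rx":0,"ry":0,"rz":-0.06,"fingers":0},
    {"x":0.1,"y":-0.15,"z":0,"rx":0,"ry":0,"rz":-0.11,"fingers":0},
    {"x":0.15,"y":-0.21,"z":0,"rx":0,"ry":0,"rz":-0.16,"fingers":0},
    {"x":0.185,"y":-0.265,"z":0,"rx":0,"ry":0,"rz":-0.2,"fingers":0},
    {"x":0.204,"y":-0.295,"z":0,"rx":0,"ry":0,"rz":-0.229,"fingers":0},
    {"x":0.204,"y":-0.295,"z":0,"rx":0,"ry":0,"rz":-0.229,"fingers":0},
    {"x":0.204,"y":-0.295,"z":0,"rx":0,"ry":0,"rz":-0.229,"fingers":0},
    {"x":0.204,"y":-0.295,"z":0,"rx":0,"ry":0,"rz":-0.229,"fingers":0}
  ]
}}

```text
time: 10.15
ee_pos: [0.5244, -0.1047, 0.3179]
eef_rot: [[-0.182, 0.983, -0.001], [0.983, 0.182, -0.001], [-0.0, -0.001, -1.0]]
wrist_force: [0.1, -0.3, -1.4]
opening: 0.081
gripper_force: 61.0
```

```bash
python3 -c "
from look import *
stat();print(tgt(s2w(-.08,-.1195),.2418,YAW))
im=grab('scene');cv2.imwrite('pics/s2.png',cv2.resize(im[80:290,200:480],(800,600)))
L=loc('scene');k=(mask('scene','yellow')>0).ravel()&(abs(L[:,0]+.08)<.06)&(abs(L[:,1]+.12)<.06)&(L[:,2]>.15)
print(k.sum(),np.percentile(L[k],[1,50,99],0).round(4).tolist());stat()"
```

```text
t 10.15 st [-0.0837 -0.1198] z 0.3179 yawY 10.48 F [ 0.1 -0.3 -1.4] op 0.081 gf 61.03838324546814
{'x': 0.0005, 'y': 0.0063, 'z': 0.1269, 'rx': -0.0004, 'ry': 0.0001, 'rz': -0.0009}
751 [[-0.1024, -0.1449, 0.1922], [-0.0855, -0.1024, 0.251], [-0.0631, -0.0868, 0.3232]]
t 10.2 st [-0.0836 -0.12  ] z 0.318 yawY 10.46 F [-0.6  0.1 -1.9] op 0.082 gf 61.03827953338623
```

View pics/s2.png

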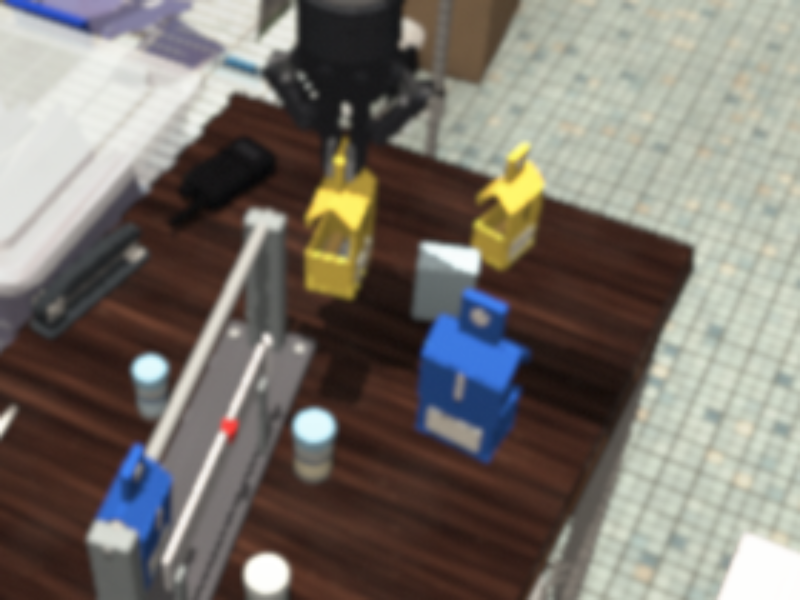

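The scene crop shows the yellow hanger held at (340,245), with its mouth open to the left, towards the rail. Blue stands at the end post, at (130,505). Lowering so that the mouth is level with the rail.

{"op": "servo_tool", "data": {
  "plan": [
    {"x":0,"y":0,"z":0.04,"rx":0,"ry":0,"rz":0,"fingers":0},
    {"x":0,"y":0,"z":0.09,"rx":0,"ry":0,"rz":0,"fingers":0},
    {"x":0,"y":0,"z":0.12,"rx":0,"ry":0,"rz":0,"fingers":0},
    {"x":0,"y":0,"z":0.127,"rx":0,"ry":0,"rz":0,"fingers":0},
    {"x":0,"y":0,"z":0.127,"rx":0,"ry":0,"rz":0,"fingers":0},
    {"x":0,"y":0,"z":0.127,"rx":0,"ry":0,"rz":0,"fingers":0}
  ]
}}

```text
time: 10.8
ee_pos: [0.5258, -0.1036, 0.2434]
eef_rot: [[-0.184, 0.983, 0.002], [0.983, 0.184, -0.0], [-0.001, 0.002, -1.0]]
wrist_force: [-0.6, -0.2, -1.0]
opening: 0.082
gripper_force: 61.0
```

```bash
python3 -c "
from look import *
stat();print(tgt(s2w(-.0,-.1195),.2418,YAW))
for n in('scene','top'):
  grab(n);L=loc(n);k=(mask(n,'yellow')>0).ravel()&(abs(L[:,0]+.08)<.06)&(abs(L[:,1]+.12)<.06)&(L[:,2]>.08)
  print(k.sum(),np.percentile(L[k],[1,50,99],0).round(4).tolist())
  for a,b in((.08,.15),(.16,.185),(.19,.215)):
    q=k&(L[:,2]>a)&(L[:,2]<b);print(a,q.sum(),np.percentile(L[q],[3,97],0).round(4).tolist())"
```

```text
t 10.8 st [-0.0822 -0.119 ] z 0.2434 yawY 10.6 F [-0.6 -0.2 -1. ] op 0.082 gf 60.992006063461304
{'x': -0.0008, 'y': 0.137, 'z': 0.003, 'rx': 0.0006, 'ry': 0.0002, 'rz': -0.0002}
660 [[-0.1006, -0.1448, 0.118], [-0.084, -0.1017, 0.1816], [-0.0613, -0.086, 0.2475]]
0.08 223 [[-0.0999, -0.1443, 0.1181], [-0.0622, -0.0875, 0.1493]]
0.16 50 [[-0.1008, -0.1459, 0.1606], [-0.0985, -0.0855, 0.1841]]
0.19 236 [[-0.1, -0.1418, 0.1928], [-0.062, -0.0865, 0.2131]]Traceback (most recent call last):
  File "<string>", line 6, in <module>
    print(k.sum(),np.percentile(L[k],[1,50,99],0).round(4).tolist())
                  ~~~~~~~~~~~~~^^^^^^^^^^^^^^^^^^
    return _quantile_unchecked(
        a, q, axis, out, overwrite_input, method, keepdims, weights)
    return _ureduce(a,
                    func=_quantile_ureduce_func,
    ...<5 lines>...
                    overwrite_input=overwrite_input,
                    method=method)
    r = func(a, **kwargs)
    result = _quantile(arr,
                       quantiles=q,
    ...<2 lines>...
                       out=out,
                       weights=wgt)
    slices_having_nans = np.isnan(arr[-1, ...])
                                  ~~~^^^^^^^^^
IndexError: index -1 is out of bounds for axis 0 with size 0
```

{"op": "servo_tool", "data": {
  "plan": [
    {"x":0,"y":0.02,"z":0.002,"rx":0,"ry":0,"rz":0,"fingers":0},
    {"x":0,"y":0.045,"z":0.002,"rx":0,"ry":0,"rz":0,"fingers":0},
    {"x":0,"y":0.065,"z":0.002,"rx":0,"ry":0,"rz":0,"fingers":0},
    {"x":0,"y":0.08,"z":0.002,"rx":0,"ry":0,"rz":0,"fingers":0},
    {"x":0,"y":0.09,"z":0.002,"rx":0,"ry":0,"rz":0,"fingers":0}
  ]
}}

```text
time: 11.4
ee_pos: [0.5789, -0.0924, 0.2413]
eef_rot: [[-0.186, 0.983, 0.001], [0.983, 0.186, 0.0], [0.0, 0.001, -1.0]]
wrist_force: [-0.6, -0.7, -2.1]
opening: 0.081
gripper_force: 61.1
```

{"op": "servo_tool", "data": {
  "plan": [
    {"x":0,"y":0.012,"z":0,"rx":0,"ry":0,"rz":0,"fingers":0},
    {"x":0,"y":0.024,"z":0,"rx":0,"ry":0,"rz":0,"fingers":0},
    {"x":0,"y":0.036,"z":0,"rx":0,"ry":0,"rz":0,"fingers":0},
    {"x":0,"y":0.044,"z":0,"rx":0,"ry":0,"rz":0,"fingers":0},
    {"x":0,"y":0.046,"z":0,"rx":0,"ry":0,"rz":0,"fingers":0},
    {"x":0,"y":0.046,"z":0,"rx":0,"ry":0,"rz":0,"fingers":0}
  ]
}}

```text
time: 12.0
ee_pos: [0.6049, -0.0878, 0.2411]
eef_rot: [[-0.185, 0.983, -0.0], [0.983, 0.185, 0.0], [0.0, -0.0, -1.0]]
wrist_force: [-0.7, -1.0, -1.3]
opening: 0.078
gripper_force: 61.1
```

```bash
python3 -c "
from look import *
stat();print(tgt(s2w(-.0,-.1195),.2123,YAW))"
```

```text
t 12.0 st [-0.0015 -0.118 ] z 0.2411 yawY 10.67 F [-0.7 -1.  -1.3] op 0.078 gf 61.05073571205139
{'x': -0.0025, 'y': 0.0025, 'z': 0.0479, 'rx': -0.0001, 'ry': -0.0, 'rz': 0.0002}
```

No contact force. Lowering onto the rail gently.

{"op": "servo_tool", "data": {
  "plan": [
    {"x":0,"y":0.001,"z":0.015,"rx":0,"ry":0,"rz":0,"fingers":0},
    {"x":0,"y":0.001,"z":0.03,"rx":0,"ry":0,"rz":0,"fingers":0},
    {"x":0,"y":0.001,"z":0.039,"rx":0,"ry":0,"rz":0,"fingers":0},
    {"x":0,"y":0.001,"z":0.044,"rx":0,"ry":0,"rz":0,"fingers":0},
    {"x":0,"y":0.001,"z":0.046,"rx":0,"ry":0,"rz":0,"fingers":0},
    {"x":0,"y":0.001,"z":0.047,"rx":0,"ry":0,"rz":0,"fingers":0}
  ]
}}

```text
time: 12.6
ee_pos: [0.6056, -0.0876, 0.213]
eef_rot: [[-0.185, 0.983, 0.0], [0.983, 0.185, 0.0], [0.0, 0.0, -1.0]]
wrist_force: [0.3, 0.3, -0.0]
opening: 0.08
gripper_force: 61.1
```

```bash
python3 look.py scene,yellow
```

```text
t 12.6 st [-0.0008 -0.118 ] z 0.213 yawY 10.66 F [ 0.3  0.3 -0. ] op 0.08 gf 61.121746301651
scene yellow 487 [[-0.0198, -0.148, 0.1012], [-0.0085, -0.1028, 0.1672], [0.0198, -0.0855, 0.2177]]
  tab 38 [[-0.0149, -0.1232, 0.2007], [0.0, -0.1056, 0.2136], [0.005, -0.0991, 0.2286]]
t 12.65 st [-0.0008 -0.118 ] z 0.213 yawY 10.66 F [ 0.1 -0.2 -1.7] op 0.077 gf 61.060556173324585
```

{"op": "servo_tool", "data": {
  "plan": [
    {"x":0,"y":0,"z":0.001,"rx":0,"ry":0,"rz":0,"fingers":0},
    {"x":0,"y":0,"z":0.002,"rx":0,"ry":0,"rz":0,"fingers":0},
    {"x":0,"y":0,"z":0.002,"rx":0,"ry":0,"rz":0,"fingers":0}
  ]
}}

```text
time: 12.95
ee_pos: [0.6062, -0.0877, 0.2124]
eef_rot: [[-0.185, 0.983, 0.002], [0.983, 0.185, -0.0], [-0.0, 0.002, -1.0]]
wrist_force: [1.3, -0.7, -0.3]
opening: 0.079
gripper_force: 61.2
```

{"op": "servo_tool", "data": {
  "plan": [
    {"x":0,"y":0,"z":0,"rx":0,"ry":0,"rz":0,"fingers":0.12},
    {"x":0,"y":0,"z":0,"rx":0,"ry":0,"rz":0,"fingers":0.2},
    {"x":0,"y":0,"z":0,"rx":0,"ry":0,"rz":0,"fingers":0.35},
    {"x":0,"y":0,"z":0,"rx":0,"ry":0,"rz":0,"fingers":0.35},
    {"x":0,"y":0,"z":-0.04,"rx":0,"ry":0,"rz":0,"fingers":0.35},
    {"x":0,"y":0,"z":-0.08,"rx":0,"ry":0,"rz":0,"fingers":0.35},
    {"x":-0.04,"y":0,"z":-0.1,"rx":0,"ry":0,"rz":0,"fingers":0},
    {"x":-0.06,"y":0,"z":-0.1,"rx":0,"ry":0,"rz":0,"fingers":0},
    {"x":-0.06,"y":0,"z":-0.1,"rx":0,"ry":0,"rz":0,"fingers":0}
  ]
}}

```text
time: 13.85
ee_pos: [0.6117, -0.1268, 0.2712]
eef_rot: [[-0.18, 0.984, -0.001], [0.984, 0.18, -0.002], [-0.002, -0.001, -1.0]]
wrist_force: [-0.4, -0.3, -0.6]
opening: 0.001
gripper_force: 0.0
```

```bash
python3 look.py scene,yellow wrist,yellow; python3 -c "
from look import *
cv2.imwrite('pics/w4.png',load('wrist')['im']);print(tgt(s2w(0,-.16),.215,YAW))"
```

```text
t 13.85 st [-0.002  -0.1577] z 0.2712 yawY 10.35 F [-0.4 -0.3 -0.6] op 0.001 gf 0.0
scene yellow 528 [[-0.019, -0.1648, 0.1015], [-0.0054, -0.1054, 0.1683], [0.0197, -0.0849, 0.2161]]
  tab 54 [[-0.0027, -0.1288, 0.2006], [0.0002, -0.1115, 0.2117], [0.0054, -0.0987, 0.2179]]
wrist yellow 5038 [[-0.0203, -0.1454, 0.1631], [-0.0009, -0.113, 0.1753], [0.0186, -0.087, 0.2164]]
  tab 786 [[-0.0048, -0.1306, 0.2043], [-0.0008, -0.115, 0.2153], [0.0034, -0.1015, 0.2168]]
t 13.95 st [-0.0019 -0.1539] z 0.27 yawY 10.59 F [-0.6  1.3  0.6] op 0.001 gf 0.0
{'x': -0.0103, 'y': 0.0035, 'z': 0.0917, 'rx': -0.0009, 'ry': -0.0005, 'rz': -0.0002}
```

View pics/w4.png

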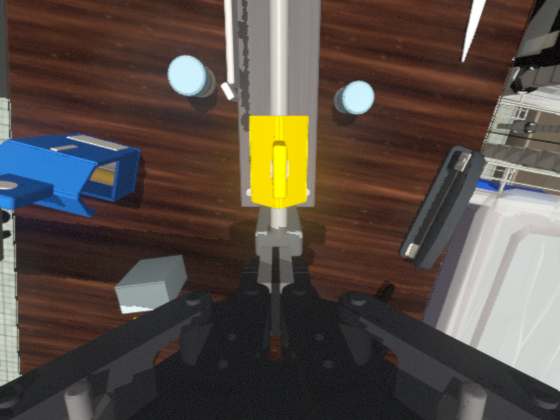

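The wrist view shows the yellow hanger hung level on the rail at (279,163), middle at stand y ≈ -116 mm, and released. Lowering behind its tab, then pushing.

{"op": "servo_tool", "data": {
  "plan": [
    {"x":-0.01,"y":0.003,"z":0.04,"rx":0,"ry":0,"rz":0,"fingers":0},
    {"x":-0.01,"y":0.003,"z":0.09,"rx":0,"ry":0,"rz":0,"fingers":0},
    {"x":-0.01,"y":0.003,"z":0.091,"rx":0,"ry":0,"rz":0,"fingers":0},
    {"x":0,"y":0.003,"z":0.091,"rx":0,"ry":0,"rz":0,"fingers":0},
    {"x":0.01,"y":0.003,"z":0.091,"rx":0,"ry":0,"rz":0,"fingers":0},
    {"x":0.02,"y":0.003,"z":0.091,"rx":0,"ry":0,"rz":0,"fingers":0},
    {"x":0.034,"y":0.003,"z":0.091,"rx":0,"ry":0,"rz":0,"fingers":0},
    {"x":0.05,"y":0.003,"z":0.091,"rx":0,"ry":0,"rz":0,"fingers":0},
    {"x":0.066,"y":0.003,"z":0.091,"rx":0,"ry":0,"rz":0,"fingers":0}
  ]
}}

```text
time: 14.85
ee_pos: [0.6072, -0.0839, 0.2183]
eef_rot: [[-0.184, 0.983, 0.002], [0.983, 0.184, -0.001], [-0.002, 0.002, -1.0]]
wrist_force: [1.1, -2.4, 1.3]
opening: -0.001
gripper_force: 1.2
```

```bash
python3 look.py scene,yellow
```

```text
t 14.85 st [ 0.0014 -0.1146] z 0.2183 yawY 10.63 F [ 1.1 -2.4  1.3] op -0.001 gf 1.20144909247756
scene yellow 553 [[-0.0186, -0.165, 0.1023], [-0.005, -0.0781, 0.1676], [0.0201, -0.0575, 0.2161]]
  tab 62 [[-0.0033, -0.1047, 0.201], [-0.0001, -0.0846, 0.2137], [0.006, -0.0716, 0.2174]]
t 14.9 st [ 0.0015 -0.1115] z 0.218 yawY 10.8 F [-0.4 -0.1  1.4] op -0.0 gf 1.0259226678522282
```

{"op": "servo_tool", "data": {
  "plan": [
    {"x":0.014,"y":-0.002,"z":0.004,"rx":0,"ry":0,"rz":0,"fingers":0},
    {"x":0.03,"y":-0.002,"z":0.004,"rx":0,"ry":0,"rz":0,"fingers":0},
    {"x":0.046,"y":-0.002,"z":0.004,"rx":0,"ry":0,"rz":0,"fingers":0},
    {"x":0.062,"y":-0.002,"z":0.004,"rx":0,"ry":0,"rz":0,"fingers":0},
    {"x":0.078,"y":-0.002,"z":0.004,"rx":0,"ry":0,"rz":0,"fingers":0},
    {"x":0.094,"y":-0.002,"z":0.004,"rx":0,"ry":0,"rz":0,"fingers":0},
    {"x":0.11,"y":-0.002,"z":0.004,"rx":0,"ry":0,"rz":0,"fingers":0},
    {"x":0.125,"y":-0.002,"z":0.004,"rx":0,"ry":0,"rz":0,"fingers":0},
    {"x":0.138,"y":-0.002,"z":0.004,"rx":0,"ry":0,"rz":0,"fingers":0},
    {"x":0.148,"y":-0.002,"z":0.004,"rx":0,"ry":0,"rz":0,"fingers":0}
  ]
}}

```text
time: 15.9
ee_pos: [0.5886, 0.0045, 0.2145]
eef_rot: [[-0.186, 0.983, -0.0], [0.983, 0.186, 0.0], [0.001, -0.0, -1.0]]
wrist_force: [0.7, -1.2, -0.9]
opening: -0.003
gripper_force: 0.5
```

{"op": "servo_tool", "data": {
  "plan": [
    {"x":0.006,"y":0,"z":0,"rx":0,"ry":0,"rz":0,"fingers":0},
    {"x":0.011,"y":0,"z":0,"rx":0,"ry":0,"rz":0,"fingers":0},
    {"x":0.015,"y":0,"z":0,"rx":0,"ry":0,"rz":0,"fingers":0},
    {"x":0.018,"y":0,"z":0,"rx":0,"ry":0,"rz":0,"fingers":0},
    {"x":0.02,"y":0,"z":0,"rx":0,"ry":0,"rz":0,"fingers":0},
    {"x":0.02,"y":0,"z":0,"rx":0,"ry":0,"rz":0,"fingers":0}
  ]
}}

```text
time: 16.5
ee_pos: [0.5867, 0.0151, 0.2147]
eef_rot: [[-0.185, 0.983, -0.0], [0.983, 0.185, 0.0], [0.0, -0.0, -1.0]]
wrist_force: [0.3, -0.4, 0.2]
opening: -0.003
gripper_force: 0.2
```

```bash
python3 look.py scene,yellow wrist,yellow wrist,blue
```

```text
t 16.5 st [-0.0004 -0.0135] z 0.2147 yawY 10.66 F [ 0.3 -0.4  0.2] op -0.003 gf 0.21667739376425743
scene yellow 594 [[-0.0181, -0.0151, 0.1021], [-0.0054, 0.0232, 0.1694], [0.02, 0.0433, 0.2162]]
  tab 68 [[-0.0045, -0.0038, 0.2012], [-0.0018, 0.0147, 0.2136], [0.0078, 0.028, 0.2182]]
wrist yellow 8348 [[-0.0199, -0.0151, 0.1238], [-0.0009, 0.02, 0.1752], [0.019, 0.043, 0.2163]]
  tab 1585 [[-0.0065, -0.0019, 0.2017], [-0.0025, 0.0153, 0.2151], [0.0016, 0.0282, 0.2169]]
wrist blue 1009 [[-0.0189, 0.1048, 0.1011], [-0.0101, 0.1071, 0.1263], [0.0215, 0.1209, 0.1705]]
t 16.65 st [-0.0004 -0.0135] z 0.2148 yawY 10.66 F [-0.5 -0.7 -0.4] op 0.001 gf 0.1300764293409884
```

{"op": "servo_tool", "data": {
  "plan": [
    {"x":0.005,"y":0,"z":0,"rx":0,"ry":0,"rz":0,"fingers":0},
    {"x":0.01,"y":0,"z":0,"rx":0,"ry":0,"rz":0,"fingers":0},
    {"x":0.014,"y":0,"z":0,"rx":0,"ry":0,"rz":0,"fingers":0},
    {"x":0.018,"y":0,"z":0,"rx":0,"ry":0,"rz":0,"fingers":0},
    {"x":0.021,"y":0,"z":0,"rx":0,"ry":0,"rz":0,"fingers":0},
    {"x":0.023,"y":0,"z":0,"rx":0,"ry":0,"rz":0,"fingers":0},
    {"x":0.024,"y":0,"z":0,"rx":0,"ry":0,"rz":0,"fingers":0}
  ]
}}

```text
time: 17.35
ee_pos: [0.5841, 0.0292, 0.2148]
eef_rot: [[-0.185, 0.983, 0.0], [0.983, 0.185, -0.0], [-0.0, 0.0, -1.0]]
wrist_force: [-0.3, -1.3, 0.4]
opening: 0.003
gripper_force: 0.7
```

```bash
python3 look.py scene,yellow wrist,yellow; python3 -c "
from look import *
L=loc('scene');im=load('scene')['im'];h=cv2.cvtColor(im,cv2.COLOR_BGR2HSV);r=(cv2.inRange(h,(0,120,90),(8,255,255))>0).ravel()
k=r&(abs(L[:,0]+.037)<.03)&(L[:,2]>.12);print(k.sum(),np.percentile(L[k],[2,50,98],0).round(4) if k.sum() else '')
vu=np.argwhere(k.reshape(im.shape[:2])).mean(0).astype(int);print(vu)
c=im[vu[0]-36:vu[0]+24,vu[1]-40:vu[1]+40];cv2.imwrite('pics/s3.png',cv2.resize(c,(800,600),interpolation=cv2.INTER_CUBIC))"
```

```text
t 17.35 st [-0.0004  0.0008] z 0.2148 yawY 10.67 F [-0.3 -1.3  0.4] op 0.003 gf 0.7103462610297244
scene yellow 596 [[-0.018, -0.0017, 0.1012], [-0.0059, 0.0379, 0.1689], [0.02, 0.0581, 0.2165]]
  tab 68 [[-0.0047, 0.0102, 0.2011], [-0.0014, 0.0314, 0.2139], [0.0082, 0.0433, 0.2184]]
wrist yellow 8333 [[-0.0199, -0.0008, 0.1245], [-0.0009, 0.0344, 0.1752], [0.0191, 0.0573, 0.2163]]
  tab 1584 [[-0.0065, 0.0125, 0.2013], [-0.0025, 0.0297, 0.2152], [0.0016, 0.0426, 0.2167]]
t 17.45 st [-0.0004  0.0009] z 0.2148 yawY 10.67 F [ 0.8 -0.7  0.8] op 0.003 gf 0.45929577201604843
31 [[-0.0411  0.0181  0.129 ]
 [-0.038   0.0314  0.1408]
 [-0.032   0.0359  0.1498]]
[229 280]
```

View pics/s3.png

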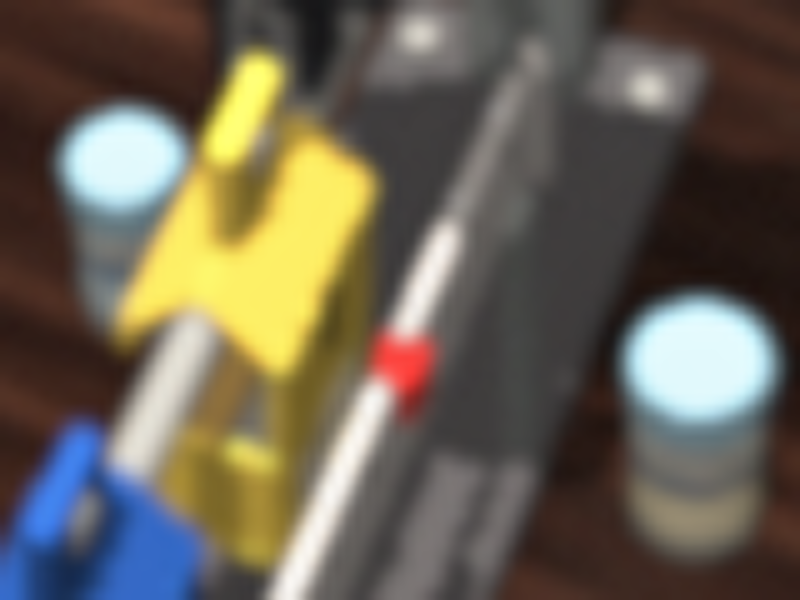

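The scene crop shows the stripe side facing the guard, with the mark's tip at (405,345) near the middle of the saddle. About 1 mm is left, so I'll nudge, back off, and compare both in a single wrist picture.

{"op": "servo_tool", "data": {
  "plan": [
    {"x":0.001,"y":0,"z":0,"rx":0,"ry":0,"rz":0,"fingers":0},
    {"x":0.002,"y":0,"z":0,"rx":0,"ry":0,"rz":0,"fingers":0},
    {"x":0.002,"y":0,"z":0,"rx":0,"ry":0,"rz":0,"fingers":0}
  ]
}}

```text
time: 17.75
ee_pos: [0.5839, 0.0303, 0.2148]
eef_rot: [[-0.185, 0.983, 0.0], [0.983, 0.185, -0.0], [-0.0, 0.0, -1.0]]
wrist_force: [1.2, -1.7, 0.2]
opening: -0.001
gripper_force: 0.7
```

{"op": "servo_tool", "data": {
  "plan": [
    {"x":-0.015,"y":0,"z":0,"rx":0,"ry":0,"rz":0,"fingers":0},
    {"x":-0.04,"y":0,"z":-0.03,"rx":0,"ry":0,"rz":0,"fingers":0},
    {"x":-0.07,"y":0,"z":-0.09,"rx":0,"ry":0,"rz":0,"fingers":0},
    {"x":-0.08,"y":0,"z":-0.13,"rx":0,"ry":0,"rz":0,"fingers":0},
    {"x":-0.08,"y":0,"z":-0.13,"rx":0,"ry":0,"rz":0,"fingers":0},
    {"x":-0.08,"y":0,"z":-0.13,"rx":0,"ry":0,"rz":0,"fingers":0},
    {"x":-0.08,"y":0,"z":-0.13,"rx":0,"ry":0,"rz":0,"fingers":0},
    {"x":-0.08,"y":0,"z":-0.13,"rx":0,"ry":0,"rz":0,"fingers":0}
  ]
}}

```text
time: 18.55
ee_pos: [0.5916, -0.0161, 0.2909]
eef_rot: [[-0.186, 0.982, -0.003], [0.982, 0.186, 0.001], [0.001, -0.003, -1.0]]
wrist_force: [0.3, -0.2, 0.2]
opening: -0.001
gripper_force: 0.0
```

```bash
cat > cmp.py <<'E'
from look import *
stat()
for i in range(2):
  for n in('wrist','top'):
    hang(n,'yellow');L=loc(n);h=cv2.cvtColor(load(n)['im'],cv2.COLOR_BGR2HSV);r=(cv2.inRange(h,(0,120,80),(8,255,255))>0).ravel()
    k=r&(abs(L[:,0]+.037)<.03)&(L[:,2]>.12);print('mark',k.sum(),np.percentile(L[k],[2,50,98],0).round(4).tolist() if k.sum() else '')
hang('scene','blue');hang('wrist','blue');stat()
E
python3 cmp.py
```

```text
t 18.55 st [-0.0014 -0.0452] z 0.2909 yawY 10.74 F [ 0.3 -0.2  0.2] op -0.001 gf 0.0
wrist yellow 4827 [[-0.02, -0.0007, 0.1626], [-0.0008, 0.0297, 0.1753], [0.019, 0.0577, 0.2164]]
  tab 743 [[-0.0063, 0.0139, 0.2031], [-0.0022, 0.0291, 0.2153], [0.0021, 0.0429, 0.217]]
mark 215 [[-0.0428, 0.0225, 0.1401], [-0.0381, 0.0291, 0.143], [-0.0333, 0.0358, 0.1478]]
top yellow 326 [[-0.0195, 0.0181, 0.1144], [-0.0049, 0.038, 0.1739], [0.019, 0.0578, 0.2184]]
  tab 50 [[-0.0061, 0.0169, 0.2024], [-0.0024, 0.0288, 0.2157], [0.0026, 0.0422, 0.2193]]
mark 28 [[-0.0427, 0.0229, 0.1349], [-0.0378, 0.0287, 0.1436], [-0.0324, 0.0348, 0.1487]]
wrist yellow 4817 [[-0.0198, -0.0008, 0.1628], [-0.0006, 0.0297, 0.1754], [0.019, 0.0576, 0.2163]]
  tab 736 [[-0.0064, 0.0141, 0.2033], [-0.0023, 0.0288, 0.2152], [0.002, 0.0429, 0.2167]]
mark 207 [[-0.0427, 0.0228, 0.1407], [-0.0378, 0.0295, 0.1433], [-0.0332, 0.0357, 0.1484]]
top yellow 327 [[-0.0194, 0.0178, 0.1149], [-0.0051, 0.0381, 0.1743], [0.019, 0.0579, 0.2187]]
  tab 50 [[-0.006, 0.0171, 0.203], [-0.0024, 0.0289, 0.2151], [0.0026, 0.0424, 0.2201]]
mark 26 [[-0.0423, 0.0229, 0.1367], [-0.0379, 0.0283, 0.1433], [-0.0325, 0.0347, 0.1466]]
scene blue 434 [[-0.0177, 0.1079, 0.1325], [-0.0053, 0.1426, 0.1742], [0.0206, 0.1633, 0.2163]]
  tab 64 [[-0.0053, 0.1208, 0.2002], [-0.0014, 0.1409, 0.2141], [0.0026, 0.151, 0.217]]
wrist blue 358 [[-0.0167, 0.1049, 0.1009], [0.0105, 0.1072, 0.1199], [0.0218, 0.1093, 0.1374]]
t 18.85 st [-0.0005 -0.0458] z 0.2923 yawY 10.68 F [ 0.3 -0.3  0.1] op -0.001 gf 0.0
```

Yellow's middle (28.5 mm) and the mark (29.2 mm) agree within 1 mm. It hangs still, blue is at the stop, and the gripper is clear.

```bash
python3 -c "
from h import *
print(workorder.job_done())"
```

```text
the job is handed in; nothing more can be done
None
```

The job is handed in after about 19 s of robot time: the blue hanger stands at the end stop, and the yellow one hangs still and released, its middle measured within 1 mm of the red arrow; no verdict came back.

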